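Hold a glaze tile under the press pad

TASK

Push the tile carrier along its rail by its upright post until it clicks into the station under the tile press, then press the press's round knob straight down 18 mm (the dark ring on its stem then meets the top of the guide bush), so that the pad bears on the tile, without ramming it to the bottom of its travel. Do not start pressing until the carrier is in the station, and leave the jar, cup and tin where they stand. Finish while still holding the knob down at those 18 mm; do not let go.

Things in the scene. Friction and masses are not known exactly. Their poses are not given: they have to be found in the camera images.
- press_frame: fixed tile press on the bench: aluminium base 110 mm wide (own x -55 to +55), 350 mm long (own y -130 to +220), with a two-rod rail along own y. Origin on the bench under the press knob's axis; own x points away from the robot, z up. The carrier is pushed towards own -y. A small detent housing, 39 mm high, stands behind the rail at y +55
- press_arm (a point): centre of the top of the grey press arm on the knob's axis, 98 mm above the bench. The arm is 46 mm wide (y), 20 mm thick and reaches from a column behind the rail (x +80 to +110) forward over it to x -25. On it stands a steel guide bush, 26 mm diameter, top 106 mm above the bench
- carrier (a joint): travel of the wooden carrier towards the frame's -y, m: starts between 0 and 0.05; 0.130 = station under the press; 0.170 = end stop. Slides with about 1 N; at 0.110 it meets a sprung detent and must be pushed over its crest (0.120) with about 5 to 9 N; then the detent draws it into the station and holds it; pushing on with 10 to 15 N would drive it out past 0.140
- post_top (a point): centre of the top of the carrier's upright round wooden push post: 18 mm diameter, top 92 mm and foot 44 mm above the bench, on the carrier's centre line, 100 mm on the frame's +y side of the pocket's centre (it trails the carrier and ends up 100 mm beside the press axis). Axes as the frame's
- plunger (a joint): downward travel of the press knob, m: 0 = up (rest), 0.018 = wanted, 0.026 = bottom stop. A spring pushes it up: about 1 N at rest plus 350 N/m. The pad meets the tile at about 0.012; from there its cushion spring adds 1.2 N plus 600 N/m; about 12 to 13 N in all at 0.018. It springs back when let go
- knob_top (a point): centre of the domed top of the press knob (dark wood, 42 mm diameter, 22 mm high), 155.5 mm above the bench at rest; moves down with it. At rest its underside is 27 mm above the guide bush, and the dark ring on its 12 mm stem has its underside 18 mm above the bush. Push it straight down from above
- pocket (a point): centre of the floor of the tile pocket in the carrier, 35 mm above the bench (recess 44 by 56 mm, 3.5 mm deep). The carrier is light wood, 90 by 130 mm
- pad: round pressing pad, 34 mm diameter, rubber-faced, carried under the arm by the knob's stem; origin at the centre of its underside, 51.5 mm above the bench at rest
- glaze_jar: small glaze jar with a dark cap, 50 mm diameter, 68 mm high, behind the rail; leave alone; origin at the centre of its underside
- bark_cup: dark bark-textured cup, 92 mm diameter, 113 mm high, off the far (-y) end of the rail; leave alone; origin at the centre of its underside
- gold_tin: small square brass tin, 32 mm wide, 28 mm high, off the far (-y) end of the rail, nearer the robot; leave alone; origin at the centre of its underside
- tile: glaze test tile, 40 x 52 x 4.5 mm, pale, wedged firmly in the carrier's pocket and moving with it; origin at the centre of its underside

How it is judged (in metres and radians):
On the way, in this order (a step that is already met when the one before it is completed fails the run):
1. the carrier rests in the station (within 5 mm) with the knob still up (value of joint carrier between 0.125 and 0.135 m and value of joint plunger below 0.004 m), for 0.2 s.
2. the knob is held 18 mm down (within 3.5 mm), the pad bearing on the tile (value of joint plunger between 0.0145 and 0.0215 m and contact force between pad and tile above 1 N), for 1 s.
At the end, for the whole second after the job is handed in: The robot itself is still holding the knob 18 mm down (within 3.5 mm), the pad bears on the tile with more than 1 N, the carrier is in the station (within 5 mm), and the jar, cup and tin are within 15 mm of where they stood (all of step 2 and contact force between any of the arm, the fingers and plunger above 3 N and value of joint carrier between 0.125 and 0.135 m and distance of each of glaze_jar, bark_cup, gold_tin from where it was at the start of the episode below 0.015 m); the arm keeps its last pose, push and grip.
It fails at once if the knob is rammed to the bottom of its travel (beyond 25 mm) (value of joint plunger above 0.025 m).
It fails at once if the knob is pressed (more than 8 mm) while the carrier is not in the station (more than 8 mm off) (value of joint plunger above 0.008 m and (value of joint carrier below 0.122 m or value of joint carrier above 0.138 m)).
It fails at once if the jar, cup or tin is pushed away (more than 30 mm) (distance of any of glaze_jar, bark_cup, gold_tin from where it was at the start of the episode above 0.03 m).
It also fails if it takes over 45 s, if anything falls off the work surface, if the arm or the gripper's body presses on something with over 40 N, if the wrist force passes 120 N, or if a joint passes its speed limit or range.

ROBOT

A 6-joint arm with a two-finger parallel gripper is mounted at the origin on a cart in front of the work surface, level with it; the furniture and walls round the work are solid. World frame = base frame: x ahead of the robot, y to its left, z up, the work surface at z = 0. Lengths are in mm, angles in rad, forces in N, time in s.
With the tool pointing down it reaches from about 275 to 750 mm from the base axis. Payload 10.2 kg.
Tool frame: the origin (TCP) lies on the centre line of the jaws, within the pads' length; the fingertips stand 8 mm ahead of it and the grasp point (between the pads) lies 11 mm behind it; z points along the fingers, y is the line along which they close (so a half turn about z gives the same grasp; the last joint's range is limited). The gripper opens to 88 mm and grips with 3 to 60 N. Pads are 18 mm wide; open, the fingers measure 123 mm over their backs; the gripper's body (75 mm by 187 mm) begins 45 mm behind the grasp point.
Start: joints at [1.113, 0.313, 1.498, -0, 1.331, -0.223], TCP at [122.153, 510.598, 246.72] pointing down, gripper open.
Joint ranges: [-2.94, 2.94], [-0.97, 2.17], [0.19, 2.56], [-1.23, 4.37], [0.02, 3.11], [-2.88, 2.88]. Speed limits (rad/s): [2.39, 2.39, 3.01, 3.14, 3.14, 3.14].

INTERFACE

Orientations are given as a unit quaternion [x, y, z, w].
In Python, from station import ctrl gives the robot as it stands.
- The arm moves only by the shell command python3 -m inch 'ROWS' [OPENING] [FORCE]. ROWS is text: rows parted by semicolons, each of 4 numbers parted by spaces: the shift along the tool's x, y, z in mm, then the turn about the tool's z in degrees. A call has exactly 5 rows; each row shifts and turns the commanded pose from where the row before left it, along the tool's axes as they then stand; what a row does not reach is not made up. A row lasts 1/8 s, in which the tool goes at most 62.5 mm and 10.7 degrees, less where a joint would pass 70% of its speed; a pose out of reach is approached as far as the arm can. A call with a gripper value outside its range is refused whole. OPENING is the opening, from 0 (shut) to 1 (fully open), set as the call begins (- or left out, the last holds). The fingers move at their own pace and stop on an object; FORCE is the grip in N (left out, the last holds). Time passes only in rows, so rows that do not move let the fingers close, or fill a call up. It gives the time, the measured TCP pose, the force, the opening and the grip force at its end, in the units of the state.
- ctrl.sense(): the state, without advancing time (a new reading comes with each control period).
- ctrl.camera(name): name is "side" or "top"; returns a dict with "img" (400x640x3 uint8, red, green, blue), "fx", "fy", "cx", "cy" (pixels), "D" ([k1, k2, p1, p2, k3] as OpenCV has them; the pictures are not rectified), "R" (3x3) and "t" (3): a world point X has camera coordinates R X + t. Camera axes: x right, y down, z forward; pixel columns grow to the right and rows downward; lengths in mm; the calibration is good to about 2 mm. A picture is of the moment at which its call begins. There is no depth.
- ctrl.job_done(): hands the job in; it is judged then, once.
The state is a dict: "time": time; "q": joint angles; "joint_velocities": joint speeds; "effort": joint torques, N m; "eef_pos": TCP position; "orientation": TCP orientation; "contact_force": force on the tool from outside, world axes, zero at the start; "ft_torque": the same for the moment, N m; "finger_gap": finger opening in mm; "finger_force": force on a finger pad.
Only numpy, scipy, OpenCV 4.12 (cv2) and the standard library are available. Lean on these libraries where they do the work, as an engineer would, in place of code of your own. Each camera call takes 0.05 s, during which the arm holds its last target. There are 200 camera calls.

## Working session

There is one attempt and no reset: what is moved stays moved. The work goes in short steps, Python scripts to look and compute and a shell command to move; the robot and the scene stay as the last step left them, time stands still between calls to the robot, and variables do not carry over. Pictures are saved under pics/ and viewed, at most 10 in all, crops included, and the job is handed in when it is done.

```bash
mkdir -p pics; ls; cat > h.py <<'E'
import numpy as np,cv2
from station import ctrl
def cam(n,save=None):
    c=ctrl.camera(n)
    c['K']=np.array([[c['fx'],0,c['cx']],[0,c['fy'],c['cy']],[0,0,1.]])
    c['D']=np.array(c['D'],float);c['R']=np.array(c['R']);c['t']=np.array(c['t'])
    if save: cv2.imwrite('pics/'+save,c['img'][:,:,::-1])
    return c
def ray(c,u,v):
    p=cv2.undistortPoints(np.array([[[u,v]]],float),c['K'],c['D'])[0,0]
    return -c['R'].T@c['t'], c['R'].T@np.array([p[0],p[1],1])
def onz(c,u,v,z):
    o,d=ray(c,u,v);return o+d*(z-o[2])/d[2]
def proj(c,X):
    return cv2.projectPoints(np.array(X,float).reshape(-1,1,3),cv2.Rodrigues(c['R'])[0],c['t'],c['K'],c['D'])[0][:,0]
E
python3 - <<'E'
from h import *
a=cam('top','t0.png');b=cam('side','s0.png')
cv2.imwrite('pics/ts0.png',np.vstack([cv2.resize(x['img'],(480,300)) for x in(a,b)])[:,:,::-1])
for c in(a,b):print(-c['R'].T@c['t'],c['R'][2],c['fx'])
s=ctrl.sense();print(s['eef_pos'],s['orientation'],s['contact_force'])
E
```

```text
pics
[ 357.6111836    66.17796343 1208.50377828] [ 0.18836285 -0.0171462  -0.98194982] 479.04056238618335
[ 483.91681253 -710.1426633   430.00580609] [ 0.08858883  0.9280092  -0.36187145] 376.40027242206594
[122.07300323 510.40608103 246.25974157] [ 1.17152758e-01  9.93113762e-01 -5.02972114e-04 -1.81673911e-04] [0.28303857 0.20009551 0.31820291]
```

View pics/t0.png

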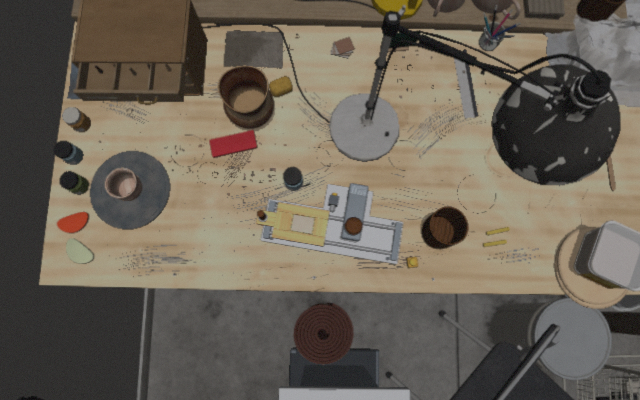

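View pics/s0.png

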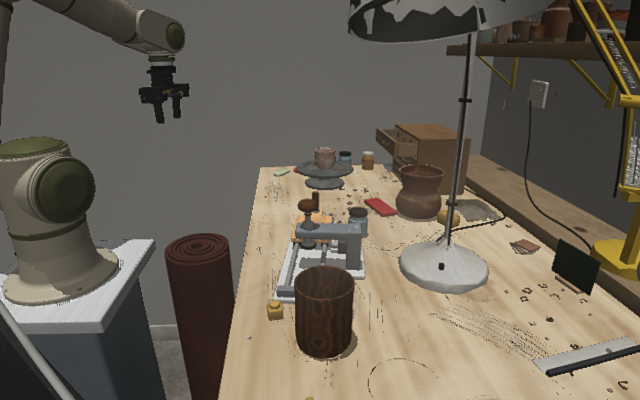

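The top view shows the knob at about (354,226), the post at about (262,214), the jar at (292,178), the cup at (445,228) and the tin at (412,262). The side view shows the knob at about (308,205) and the post at (316,197). Next I'll get precise pixels from zoomed crops.

```bash
python3 - <<'E'
import cv2
a=cv2.imread('pics/t0.png')[165:275,245:435];b=cv2.imread('pics/s0.png')[180:310,260:390]
cv2.imwrite('pics/tc.png',cv2.resize(a,None,fx=4.2,fy=4.2,interpolation=2));cv2.imwrite('pics/sc.png',cv2.resize(b,None,fx=4.5,fy=4.5,interpolation=2))
E
```

```text
(no output)
```

View pics/tc.png

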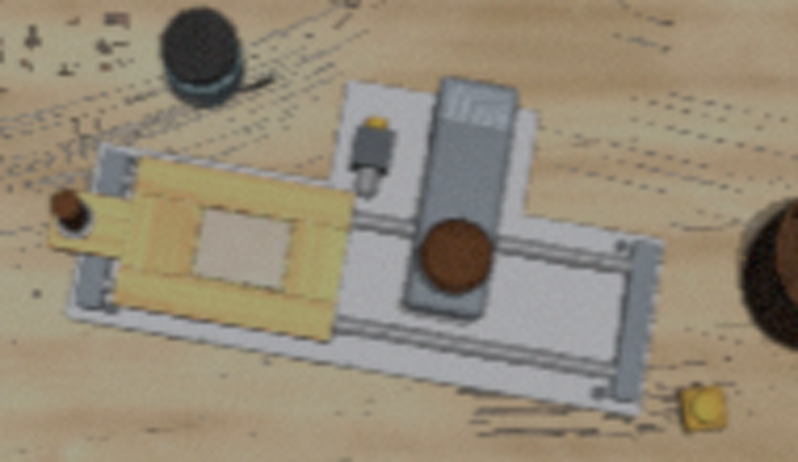

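View pics/sc.png

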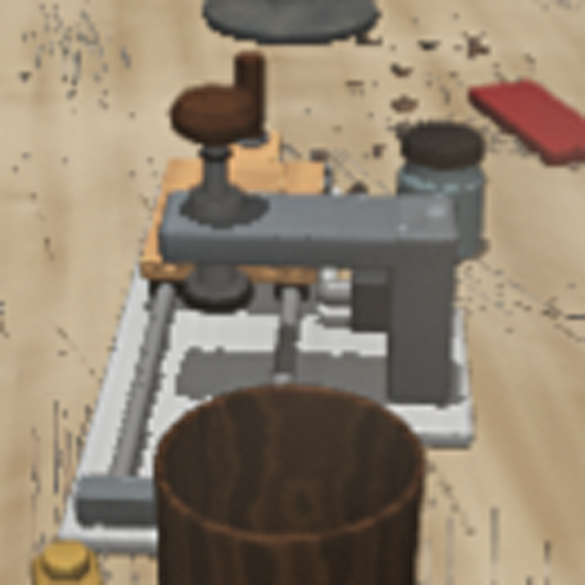

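The top crop shows the knob centre at (456,255), post top at (64,203), tile centre at (243,246), and the front base edge from (68,320) to (635,412). The side crop shows the knob dome at about (215,105) and the post top at (250,57).

```bash
python3 - <<'E'
from h import *
a=cam('top');b=cam('side')
T=lambda x,y,z:onz(a,245+x/4.2,165+y/4.2,z)
S=lambda x,y:(260+x/4.5,180+y/4.5)
k=T(456,255,145);p=T(64,203,92);t=T(243,246,36+3);
e=T(635,412,8)-T(68,320,8);print('knob',k,'post',p,'tile',t)
print('base len',np.linalg.norm(e))
v=(p-t)[:2];print('post-tile',v,np.linalg.norm(v))
y1=-e/np.linalg.norm(e);y2=(k-t);print('yaw from edge',np.degrees(np.arctan2(-y1[0],y1[1])),'post-tile',np.degrees(np.arctan2(-v[0],v[1])))
d=(p-k)[:2];print('post-knob',np.linalg.norm(d),np.degrees(np.arctan2(-d[0],d[1])))
print('jar',T(202,40,68),'cup',onz(a,445,220,113),'tin',T(704,408,28))
print('side proj knob, seen',proj(b,[*k[:2],155.5]),S(215,92),'post',proj(b,[*p[:2],92]),S(250,57))
s=ctrl.sense()
from scipy.spatial.transform import Rotation as R
print(R.from_quat(s['orientation']).as_matrix().round(3))
E
```

```text
knob [523.35160209  -8.06514689 145.        ] post [556.88528821 209.33897757  92.        ] tile [542.78546598 109.92763992  39.        ]
base len 343.6395096503507
post-tile [14.09982223 99.41133765] 100.40626992090134
yaw from edge -8.185179411572488 post-tile -8.072596539424463
post-knob 219.97513822135747 -8.768532872328645
jar [659.56996903 136.05052111  68.        ] cup [ 545.87537776 -224.46887873  113.        ] tin [ 453.24547824 -163.12891513   28.        ]
side proj knob, seen [[305.56902333 199.53497712]] (307.77777777777777, 200.44444444444446) post [[313.64386759 191.59949154]] (315.55555555555554, 192.66666666666666)
[[-0.973  0.233 -0.   ]
 [ 0.233  0.973 -0.001]
 [ 0.    -0.001 -1.   ]]
```

```bash
python3 -m inch '0 0 0 10.6; 0 0 0 10.6; 0 0 0 10.6; 0 0 0 10.6; 0 0 0 10.6' 0 20; python3 -m inch '0 0 0 10.6; 0 0 0 10.6; 0 0 0 10.6; 0 0 0 0; 0 0 0 0'
cat > d.py <<'E'
import sys
from h import *
from scipy.spatial.transform import Rotation as R
s=ctrl.sense();M=R.from_quat(s['orientation']).as_matrix()
g=np.array([float(v) for v in sys.argv[1:4]])
print(s['time'],s['eef_pos'],'shift',M.T@(g-s['eef_pos']),'yawx',np.degrees(np.arctan2(M[1,0],M[0,0])),'F',s['contact_force'],s['finger_gap'])
E
python3 d.py 564 254 246
```

```text
time: 0.82
eef_pos: [122.1, 510.5, 246.6]
orientation: [0.55, 0.835, -0.0, 0.0]
contact_force: [0.4, 0.9, -0.1]
finger_gap: 40.3
finger_force: 0.0
time: 1.45
eef_pos: [122.1, 510.6, 246.7]
orientation: [0.755, 0.656, -0.0, 0.0]
contact_force: [-0.3, -0.3, 0.0]
finger_gap: 0.5
finger_force: 0.0
1.45 [122.13410855 510.5671686  246.65064211] shift [-192.18913921  473.42950793    0.6611782 ] yawx 81.95337590661889 F [-0.29230845 -0.32679605  0.02388494] 0.4658109996859741
```

```bash
python3 -m inch '-19 47 0 0; -19 47 0 0; -19 47 0 0; -19 47 0 0; -19 47 0 0' >/dev/null; python3 -m inch '-19 47 0 0; -19 47 0 0; -19 47 0 0; -19 47 0 0; -20 50 0 0'; python3 -m inch '0 0 40 0; 0 0 40 0; 0 0 40 0; 0 0 40 0; 0 0 16 0'; python3 d.py 564 254 70;python3 - <<'E'
from h import *
a=cam('top','t1.png');b=cam('side','s1.png')
x=cv2.resize(a['img'][165:275,225:415],None,fx=3.4,fy=3.4);y=cv2.resize(b['img'][170:260,250:400],None,fx=3,fy=3)
y=cv2.copyMakeBorder(y[:226],0,0,0,x.shape[1]-y.shape[1],0)
cv2.imwrite('pics/c1.png',np.vstack([x,y])[:,:,::-1])
E
```

```text
time: 2.7
eef_pos: [564.1, 252.7, 246.7]
orientation: [0.755, 0.656, 0.0, -0.0]
contact_force: [0.1, 1.0, -0.2]
finger_gap: 0.6
finger_force: 0.0
time: 3.32
eef_pos: [562.0, 253.5, 68.6]
orientation: [0.755, 0.655, -0.001, -0.001]
contact_force: [-0.9, 0.3, 1.3]
finger_gap: 0.7
finger_force: 0.0
3.325 [561.96819376 253.45679129  68.63167275] shift [ 0.82361524  1.93019876 -1.37536265] yawx 81.8648958462616 F [-0.91167736  0.32215109  1.25766857] 0.6871279609151756
```

View pics/c1.png

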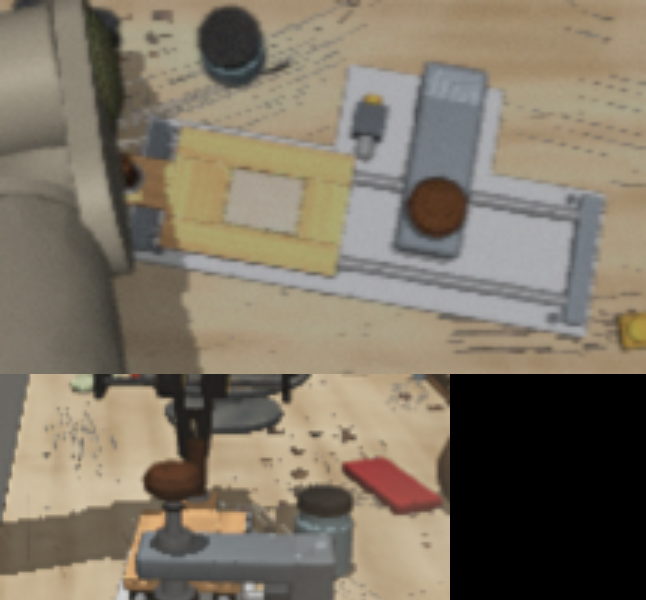

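The top view has the fingers behind the post, with the tile at about (265,200). In the side view the finger, at about x=195, is a few mm left of the post at about 201. I'll shift +3 mm in tool y and push.

```bash
python3 -m inch '-8 3 0 0; -8 0 0 0; -8 0 0 0; -8 0 0 0; -8 0 0 0'; python3 -m inch '-12 0 0 0; -12 0 0 0; -12 0 0 0; -12 0 0 0; -10 0 0 0'; cat > m.py <<'E'
from h import *
import sys
a=cam('top');im=a['img']
# pale tile: low saturation, warm, inside the carrier
s=ctrl.sense()
hsv=cv2.cvtColor(im,cv2.COLOR_RGB2HSV)
print('tcp',s['eef_pos'],s['contact_force'])
# leading (-y) carrier edge: wood colour along the carrier's line, at z=44
k=np.array([524.,-8]);y=np.array([.145,.989])
row=[]
for d in range(180,-75,-2):
    # strips at own x = +-32 between tile pocket and side, clear of the arm
    q=[k+d*y+o*np.array([.989,-.145]) for o in(-36,-32,-28)]
    px=proj(a,[[*z,44.] for z in q]).round().astype(int)
    row.append((d,np.mean([hsv[v,u,1] for u,v in px])))
print([(d,int(v)) for d,v in row])
E
python3 m.py
```

```text
time: 4.05
eef_pos: [560.1, 213.2, 71.0]
orientation: [0.756, 0.654, 0.0, 0.0]
contact_force: [0.6, 0.3, 0.8]
finger_gap: 0.5
finger_force: 0.5
time: 4.68
eef_pos: [551.5, 155.4, 70.6]
orientation: [0.756, 0.654, -0.0, -0.0]
contact_force: [0.0, 1.1, -0.0]
finger_gap: 0.4
finger_force: 0.5
tcp [551.53471696 154.54710824  70.61348078] [ 0.09383365 -0.47470495 -0.10805182]
[(180, 42), (178, 40), (176, 40), (174, 41), (172, 38), (170, 40), (168, 41), (166, 42), (164, 45), (162, 41), (160, 41), (158, 40), (156, 43), (154, 43), (152, 41), (150, 40), (148, 42), (146, 40), (144, 39), (142, 40), (140, 42), (138, 40), (136, 47), (134, 41), (132, 41), (130, 40), (128, 38), (126, 38), (124, 39), (122, 39), (120, 40), (118, 39), (116, 39), (114, 41), (112, 41), (110, 39), (108, 40), (106, 44), (104, 80), (102, 106), (100, 122), (98, 119), (96, 112), (94, 104), (92, 94), (90, 92), (88, 91), (86, 93), (84, 94), (82, 94), (80, 90), (78, 90), (76, 91), (74, 92), (72, 91), (70, 92), (68, 91), (66, 92), (64, 91), (62, 91), (60, 94), (58, 93), (56, 92), (54, 94), (52, 94), (50, 92), (48, 92), (46, 91), (44, 91), (42, 92), (40, 95), (38, 94), (36, 91), (34, 90), (32, 92), (30, 92), (28, 94), (26, 93), (24, 94), (22, 95), (20, 95), (18, 94), (16, 94), (14, 94), (12, 93), (10, 93), (8, 93), (6, 94), (4, 91), (2, 93), (0, 93), (-2, 94), (-4, 92), (-6, 93), (-8, 90), (-10, 69), (-12, 37), (-14, 5), (-16, 3), (-18, 4), (-20, 5), (-22, 3), (-24, 2), (-26, 5), (-28, 5), (-30, 5), (-32, 5), (-34, 5), (-36, 4), (-38, 4), (-40, 4), (-42, 3), (-44, 5), (-46, 4), (-48, 6), (-50, 6), (-52, 5), (-54, 3), (-56, 4), (-58, 5), (-60, 4), (-62, 4), (-64, 4), (-66, 4), (-68, 4), (-70, 4), (-72, 5), (-74, 2)]
```

```bash
python3 -m inch '-5 0 0 0; -5 0 0 0; -5 0 0 0; -4 0 0 0; -2 0 0 0'; python3 -m inch '-2 0 0 0; -2 0 0 0; -2 0 0 0; -2 0 0 0; 0 0 0 0'; sed -i 's/^print(\[(d.*/print("edge",max(d for d,v in row if v<20 and d<90))/; s/180,-75,-2/180,-90,-1/' m.py;python3 m.py
```

```text
time: 5.35
eef_pos: [548.7, 135.3, 70.7]
orientation: [0.756, 0.654, -0.0, -0.0]
contact_force: [-0.4, 0.6, -0.1]
finger_gap: 0.5
finger_force: 0.4
time: 5.98
eef_pos: [547.5, 127.7, 70.7]
orientation: [0.756, 0.654, 0.0, -0.0]
contact_force: [0.0, 2.9, -0.2]
finger_gap: 0.6
finger_force: 1.4
tcp [547.53662091 127.72757239  70.72466557] [-0.34581784  2.88744198  0.14379365]
edge -40
```

```bash
python3 -m inch '-1.5 0 0 0; -1 0 0 0; -1 0 0 0; 0 0 0 0; 0 0 0 0'; python3 -m inch '-1 0 0 0; -1 0 0 0; 0 0 0 0; 0 0 0 0; 0 0 0 0';python3 m.py
```

```text
time: 6.65
eef_pos: [547.2, 126.4, 70.9]
orientation: [0.756, 0.654, 0.002, -0.001]
contact_force: [1.2, 16.1, 0.0]
finger_gap: 0.5
finger_force: 8.5
time: 7.28
eef_pos: [546.7, 122.1, 70.7]
orientation: [0.756, 0.654, -0.0, -0.0]
contact_force: [-1.9, 3.4, 0.6]
finger_gap: 0.4
finger_force: 1.9
tcp [546.67073361 122.138039    70.71524662] [-1.3089987   3.61225063  1.29606133]
edge -47
```

```bash
python3 - <<'E'
from h import *
a=cam('top','t2.png');b=cam('side','s2.png')
x=cv2.resize(a['img'][165:275,245:405],None,fx=4,fy=4,interpolation=2);y=cv2.resize(b['img'][185:260,270:370],None,fx=4,fy=4,interpolation=2)[:150]
y=cv2.copyMakeBorder(y,0,0,0,x.shape[1]-y.shape[1],0)
cv2.imwrite('pics/c2.png',np.vstack([x,y])[:,:,::-1])
E
```

```text
(no output)
```

View pics/c2.png

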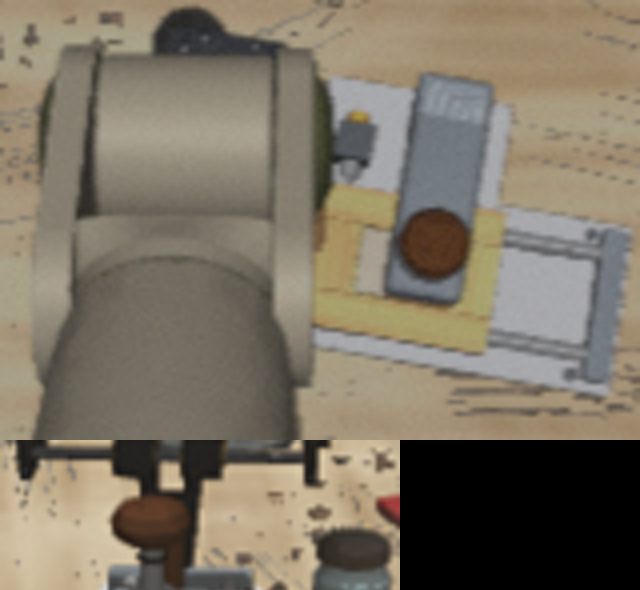

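The tile's trailing edge shows at about (358,260) in the crop, and the carrier reaches past the press arm with its leading edge at about (498,270). I'll work out the travel from the tile edge and from the t0 edge.

```bash
python3 - <<'E'
from h import *
a=cam('top');y=np.array([.147,.989]);xx=np.array([.989,-.147])
k0=cv2.imread('pics/t0.png')[:,:,::-1];k2=cv2.imread('pics/t2.png')[:,:,::-1];k=np.array([524.,-8])
for im in(k0,k2):
    hsv=cv2.cvtColor(np.ascontiguousarray(im),cv2.COLOR_RGB2HSV)
    # sub-pixel saturation profiles along own y
    for lo,hi,offs,z in((-90,110,(-36,-32,-28),44),(0,160,(-6,0,6),39)):
        ds=np.arange(hi,lo,-1.);v=[]
        for o in offs:
            px=proj(a,[[*(k+d*y+o*xx),z] for d in ds]).astype(np.float32)
            v.append(cv2.remap(hsv[:,:,1],px[:,0],px[:,1],1).ravel())
        v=np.mean(np.array(v,float),0);
        g=np.diff(cv2.GaussianBlur(v.reshape(-1,1),(1,5),1).ravel())
        i=np.argsort(g)[:1];print(z,'biggest drop d',ds[i],'min',g[i], 'tile drops',[(ds[j],round(g[j],1)) for j in range(1,len(g)-1) if g[j]<-6 and g[j]<=g[j-1] and g[j]<=g[j+1]],'rises',[(ds[j],round(g[j],1)) for j in range(1,len(g)-1) if g[j]>6 and g[j]>=g[j-1] and g[j]>=g[j+1]])
s=ctrl.sense();print(s['eef_pos'],s['contact_force'],s['time'])
E
```

```text
44 biggest drop d [61.] min [-17.23109364] tile drops [(np.float64(61.0), np.float64(-17.2))] rises []
39 biggest drop d [62.] min [-15.9340861] tile drops [(np.float64(148.0), np.float64(-11.5)), (np.float64(62.0), np.float64(-15.9))] rises [(np.float64(95.0), np.float64(12.8)), (np.float64(13.0), np.float64(8.2)), (np.float64(6.0), np.float64(7.4))]
44 biggest drop d [-44.] min [-16.62059814] tile drops [(np.float64(-44.0), np.float64(-16.6))] rises [(np.float64(65.0), np.float64(10.9))]
39 biggest drop d [42.] min [-11.36394652] tile drops [(np.float64(42.0), np.float64(-11.4))] rises [(np.float64(70.0), np.float64(12.4)), (np.float64(11.0), np.float64(8.9))]
[546.68947643 122.10454231  70.7019695 ] [-2.4326419   4.76940311  0.21474765] 7.475
```

```bash
python3 -m inch '-1 0 0 0; -1 0 0 0; -1 0 0 0; 0 0 0 0; 0 0 0 0'; python3 -m inch '-1 0 0 0; -1 0 0 0; 0 0 0 0; 0 0 0 0; 0 0 0 0';python3 m.py
```

```text
time: 8.1
eef_pos: [546.6, 118.9, 70.8]
orientation: [0.756, 0.654, 0.0, 0.0]
contact_force: [0.5, 0.5, 0.3]
finger_gap: 0.5
finger_force: 0.0
time: 8.72
eef_pos: [546.0, 117.1, 70.7]
orientation: [0.756, 0.654, -0.0, 0.0]
contact_force: [0.3, 1.0, -0.2]
finger_gap: 0.4
finger_force: 0.0
tcp [546.05111969 117.12181345  70.70386127] [-0.1505491   0.31428412  0.19736884]
edge -52
```

```bash
cat > e.py <<'E'
from h import *
def edges(im,a):
    k=np.array([524.,-8]);y=np.array([.147,.989]);xx=np.array([.989,-.147])
    hsv=cv2.cvtColor(np.ascontiguousarray(im),cv2.COLOR_RGB2HSV)
    for lo,hi,offs,z in((-110,110,(-36,-32,-28),44),(0,160,(-12,-6,0,6,12),39)):
        ds=np.arange(hi,lo,-.5);v=[]
        for o in offs:
            px=proj(a,[[*(k+d*y+o*xx),z] for d in ds]).astype(np.float32)
            v.append(cv2.remap(hsv[:,:,1],px[:,0],px[:,1],1).ravel())
        v=np.mean(np.array(v,float),0);g=np.diff(cv2.GaussianBlur(v.reshape(-1,1),(1,9),2).ravel())
        print(z,[(float(ds[j]),round(float(g[j]),1)) for j in range(1,len(g)-1) if abs(g[j])>3 and abs(g[j])>=abs(g[j-1]) and abs(g[j])>=abs(g[j+1])])
if __name__=='__main__':
    a=cam('top','t3.png');print('now');edges(a['img'],a);
    edges(cv2.imread('pics/t2.png')[:,:,::-1],a)
    cv2.imwrite('pics/c3.png',cv2.resize(a['img'][165:275,245:405],None,fx=4,fy=4,interpolation=2)[:,:,::-1])
    s=ctrl.sense();print(s['eef_pos'],s['contact_force'])
E
python3 e.py
```

```text
now
44 [(58.0, 5.2), (-50.5, -8.4)]
39 [(63.5, 5.6), (36.0, -6.1), (14.0, 4.2), (11.5, 4.0)]
44 [(65.0, 5.5), (-44.5, -8.4)]
39 [(69.0, 5.9), (41.5, -6.0), (16.5, 3.1), (12.0, 3.5)]
[546.04435956 117.16732195  70.70908122] [-0.63631338  0.33169109 -0.54469823]
```

View pics/c3.png

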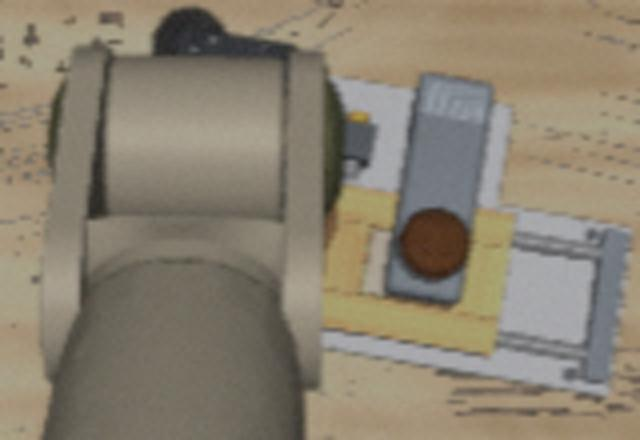

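The carrier's leading edge is at about x=505 in the crop, roughly 6 mm further on (travel ≈120). With no push force left, it is at the crest. I'll nudge it on.

```bash
python3 -m inch '-1 0 0 0; -1 0 0 0; 0 0 0 0; 0 0 0 0; 0 0 0 0'; python3 -m inch '-1 0 0 0; 0 0 0 0; 0 0 0 0; 0 0 0 0; 0 0 0 0';python3 e.py
```

```text
time: 9.45
eef_pos: [545.8, 115.2, 70.7]
orientation: [0.756, 0.654, -0.0, -0.0]
contact_force: [0.8, -0.4, -0.3]
finger_gap: 0.3
finger_force: 0.0
time: 10.07
eef_pos: [545.6, 114.2, 70.7]
orientation: [0.756, 0.654, 0.0, 0.0]
contact_force: [0.7, -0.2, 0.4]
finger_gap: 0.9
finger_force: 0.0
now
44 [(55.0, 5.5), (-53.0, -8.2)]
39 [(59.5, 5.5), (33.0, -6.4), (14.5, 4.8)]
44 [(65.0, 5.5), (-44.5, -8.4)]
39 [(69.0, 5.9), (41.5, -6.0), (16.5, 3.1), (12.0, 3.5)]
[545.61384288 114.21509929  70.72600844] [1.22044672 0.2034725  0.27035418]
```

```bash
sed -i '/t2.png/d' e.py; python3 -m inch '-1 0 0 0; -1 0 0 0; 0 0 0 0; 0 0 0 0; 0 0 0 0';python3 e.py;python3 -m inch '-1 0 0 0; -1 0 0 0; 0 0 0 0; 0 0 0 0; 0 0 0 0';python3 e.py
```

```text
time: 10.75
eef_pos: [545.4, 112.2, 70.7]
orientation: [0.756, 0.654, -0.0, 0.0]
contact_force: [0.0, 0.3, -0.8]
finger_gap: 0.8
finger_force: 0.0
now
44 [(52.5, 5.3), (-55.5, -8.2)]
39 [(57.0, 5.1), (31.0, -6.4), (14.0, 5.6)]
[545.35718885 112.21484613  70.722751  ] [-0.14238575 -0.59715368  0.30182775]
time: 11.42
eef_pos: [545.1, 110.3, 70.7]
orientation: [0.756, 0.654, 0.0, 0.0]
contact_force: [0.1, -0.4, -0.7]
finger_gap: 0.6
finger_force: 0.0
now
44 [(50.5, 5.1), (-58.0, -8.4)]
39 [(54.5, 5.2), (27.5, -5.8), (25.0, -5.7), (17.0, 3.2), (13.5, 3.7)]
[545.06649364 110.27811196  70.71827366] [ 0.70386763 -0.06692298  0.22208201]
```

```bash
python3 -m inch '0 0 0 0; 0 0 0 0; 0 0 0 0; 0 0 0 0; 0 0 0 0' >/dev/null;python3 e.py;python3 -m inch '4 0 0 0; 4 0 0 0; 4 0 0 0; 4 0 0 0; 4 0 0 0' >/dev/null;python3 e.py; python3 -m inch '4 0 0 0; 4 0 0 0; 4 0 0 0; 4 0 0 0; 4 0 0 0' >/dev/null;python3 e.py
```

```text
now
44 [(50.0, 5.8), (-58.5, -8.7)]
39 [(54.5, 5.5), (25.0, -6.0), (14.5, 4.6)]
[545.04768994 110.21970423  70.71554371] [-0.13422501 -0.03292832  0.03776927]
now
44 [(71.5, 7.3), (-58.0, -8.5)]
39 [(80.5, 5.7), (25.0, -6.0), (14.0, 4.6)]
[548.00082727 130.69810821  70.74114486] [-1.18089027  0.8019606   0.11820655]
now
44 [(97.5, -4.1), (71.0, 8.7), (-58.5, -8.3)]
39 [(104.0, 7.5), (96.5, -4.9), (89.0, 3.3), (25.0, -6.1), (17.0, 3.6), (14.0, 3.6)]
[550.85566474 150.48385538  70.73968086] [-0.07871639 -0.30079114  0.03322951]
```

```bash
python3 -m inch '20 0 -20 0; 20 0 -40 0; 40 0 -40 0; 40 0 -30 0; 40 0 0 0'; python3 -m inch '40 0 0 0; 40 0 0 0; 30 0 0 0; 0 0 0 0; 0 0 0 0'; python3 e.py;python3 - <<'E'
import cv2
a=cv2.imread('pics/t3.png')[165:275,280:420]
cv2.imwrite('pics/c4.png',cv2.resize(a,None,fx=5.4,fy=5.4,interpolation=2))
E
```

```text
time: 14.12
eef_pos: [574.6, 309.7, 203.7]
orientation: [0.756, 0.654, 0.002, 0.001]
contact_force: [0.7, -0.0, -0.8]
finger_gap: 0.3
finger_force: 0.0
time: 14.75
eef_pos: [589.6, 416.3, 200.6]
orientation: [0.756, 0.654, -0.0, 0.0]
contact_force: [-0.4, 0.2, 0.3]
finger_gap: 0.5
finger_force: 0.0
now
44 [(71.0, 9.2), (-58.5, -8.7)]
39 [(115.5, 8.7), (108.0, 4.2), (96.0, -6.3), (89.5, 3.5), (27.5, -5.7), (25.0, -6.0), (14.0, 4.3)]
[589.70356796 416.10547418 200.84075309] [-0.51185608 -0.8437163   0.87202459]
```

View pics/c4.png

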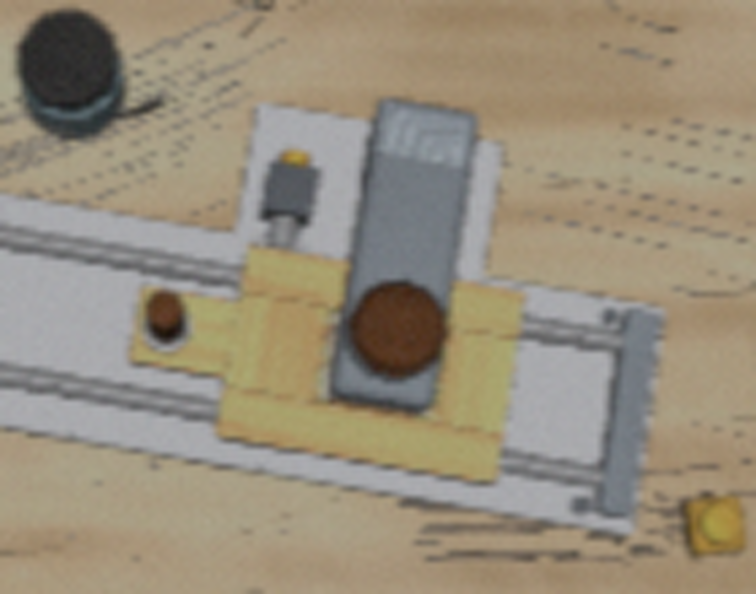

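The post top is at crop (163,312) and the knob at (398,329). I'll check that the post-to-knob distance is about 100 mm and re-measure the knob.

```bash
python3 - <<'E'
from h import *
a=cam('top');b=cam('side')
T=lambda x,y,z:onz(a,280+x/5.4,165+y/5.4,z)
k=T(398,329,145);p=T(163,312,92);print(k,p,np.linalg.norm((p-k)[:2]))
# side view: knob dark-brown blob
s=b['img'];h=cv2.cvtColor(s,cv2.COLOR_RGB2HSV)
m=((h[:,:,0]<15)&(h[:,:,1]>110)&(h[:,:,2]<130)).astype(np.uint8);m[:190]=0;m[228:]=0;m[:,:290]=0;m[:,335:]=0
n,l,st,c=cv2.connectedComponentsWithStats(m)
for i in range(1,n):
    if st[i,4]>20: print(st[i],c[i])
for dx in(0,3,6): print(dx,proj(b,[[k[0]+dx-21*.989,k[1]+21*.147,143],[k[0]+dx+21*.989,k[1]-21*.147,143],[k[0]+dx,k[1],155.5]]).round(1).tolist())
E
python3 d.py 524 -8 200
```

```text
[522.87607241  -8.36625142 145.        ] [536.62815818  90.7253604   92.        ] 100.041328443275
[298 199  19  23 224] [307.97321429 206.45089286]
0 [[295.0, 205.1], [315.8, 205.6], [305.3, 199.6]]
3 [[296.5, 205.1], [317.3, 205.6], [306.8, 199.5]]
6 [[298.0, 205.0], [318.8, 205.5], [308.3, 199.5]]
14.9 [589.79587043 416.07441162 201.10624026] shift [-429.13168669   -3.76608926    1.11309088] yawx 81.68357619548736 F [-0.21145662 -1.14222445 -0.67317779] 0.4391603494056026
```

The distance is 100.0 mm, so the carrier is in the station. I'll move over the knob.

```bash
python3 -m inch '-50 -1 0 0; -50 -1 0 0; -50 -1 0 0; -50 0 0 0; -50 0 0 0'; python3 -m inch '-50 0 0 0; -50 0 0 0; -50 0 0 0; -29 0 0 0; 0 0 0 0'; python3 d.py 525 -8 167
```

```text
time: 15.52
eef_pos: [550.1, 167.9, 201.2]
orientation: [0.756, 0.654, 0.0, 0.0]
contact_force: [0.4, -0.5, 0.1]
finger_gap: 0.4
finger_force: 0.0
time: 16.15
eef_pos: [524.6, -8.8, 201.1]
orientation: [0.757, 0.653, 0.0, 0.0]
contact_force: [1.0, 0.3, -0.2]
finger_gap: 0.4
finger_force: 0.0
16.15 [524.63333765  -8.8328519  201.10635917] shift [ 0.88266591  0.22027612 34.10636595] yawx 81.5466233922702 F [ 0.97921505  0.31697399 -0.22966149] 0.3554953077314128
```

```bash
python3 -m inch '0 0 10 0; 0 0 10 0; 0 0 10 0; 0 0 4 0; 0 0 0 0'; python3 -m inch '0 0 1.5 0; 0 0 1.5 0; 0 0 1.5 0; 0 0 1.5 0; 0 0 0 0'; python3 -m inch '0 0 1 0; 0 0 1 0; 0 0 1 0; 0 0 0 0; 0 0 0 0'; python3 d.py 525 -8 145.5
```

```text
time: 16.77
eef_pos: [525.0, -6.9, 166.4]
orientation: [0.756, 0.655, -0.0, -0.0]
contact_force: [0.1, -0.1, 0.4]
finger_gap: 0.1
finger_force: 0.0
time: 17.4
eef_pos: [525.1, -7.1, 160.8]
orientation: [0.756, 0.654, 0.0, 0.0]
contact_force: [0.2, -0.2, 2.0]
finger_gap: 0.4
finger_force: 1.1
time: 18.02
eef_pos: [525.1, -7.1, 157.8]
orientation: [0.756, 0.654, 0.0, 0.0]
contact_force: [0.2, -0.6, 3.5]
finger_gap: 0.8
finger_force: 1.6
18.025 [525.08666964  -7.11178646 157.7986678 ] shift [-0.89105636  0.03847948 12.29870735] yawx 81.74657648276272 F [ 0.21951567 -0.62092494  3.50113402] 0.7907821064029323
```

```bash
python3 -m inch '0 0 2 0; 0 0 2 0; 0 0 2 0; 0 0 1 0; 0 0 0 0'; python3 -m inch '0 0 1 0; 0 0 1 0; 0 0 1 0; 0 0 1 0; 0 0 0 0'; python3 -m inch '0 0 0.5 0; 0 0 0.5 0; 0 0 0 0; 0 0 0 0; 0 0 0 0'; python3 d.py 525 -8 145.5
```

```text
time: 18.65
eef_pos: [525.1, -7.1, 151.0]
orientation: [0.756, 0.654, 0.0, 0.0]
contact_force: [-0.5, 0.2, 7.4]
finger_gap: 0.7
finger_force: 3.8
time: 19.27
eef_pos: [525.2, -7.1, 147.4]
orientation: [0.756, 0.654, 0.0, 0.0]
contact_force: [-1.4, -0.2, 11.0]
finger_gap: 0.6
finger_force: 5.5
time: 19.9
eef_pos: [525.2, -7.1, 146.5]
orientation: [0.756, 0.654, 0.0, 0.0]
contact_force: [-2.5, 0.1, 11.8]
finger_gap: 0.5
finger_force: 5.9
19.9 [525.18453246  -7.13423605 146.54598031] shift [-0.88305943 -0.05940531  1.04611247] yawx 81.75398476441599 F [-2.49459097  0.13895971 11.78741935] 0.4940278016679117
```

```bash
python3 -m inch '0 0 0.7 0; 0 0 0 0; 0 0 0 0; 0 0 0 0; 0 0 0 0'; python3 -m inch '0 0 0 0; 0 0 0 0; 0 0 0 0; 0 0 0 0; 0 0 0 0'; python3 -m inch '0 0 0 0; 0 0 0 0; 0 0 0 0; 0 0 0 0; 0 0 0 0'; python3 -c "
from h import *
b=cam('side')['img'][180:260,270:370]
cv2.imwrite('pics/c5.png',cv2.resize(b,None,fx=7,fy=7,interpolation=2)[:,:,::-1])"
```

```text
time: 20.52
eef_pos: [525.2, -7.1, 145.9]
orientation: [0.756, 0.654, 0.0, 0.0]
contact_force: [-2.6, 1.1, 12.1]
finger_gap: 0.5
finger_force: 6.2
time: 21.15
eef_pos: [525.2, -7.1, 145.9]
orientation: [0.756, 0.654, 0.0, 0.0]
contact_force: [-2.9, 1.0, 12.7]
finger_gap: 0.6
finger_force: 6.2
time: 21.78
eef_pos: [525.2, -7.1, 145.9]
orientation: [0.756, 0.654, 0.0, 0.0]
contact_force: [-3.5, 0.7, 12.5]
finger_gap: 0.4
finger_force: 6.2
```

View pics/c5.png

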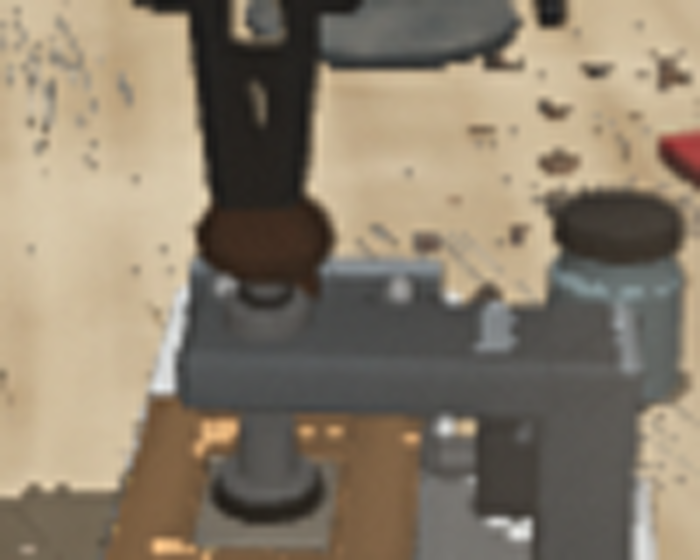

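The fingers press centrally on the knob at about (265,230). The dark ring meets the bush at about (265,292) and the pad sits on the tile at about (268,490). I'm handing it in.

```bash
python3 -c "
from station import ctrl
print(ctrl.job_done())"
```

```text
the job is handed in; nothing more can be done
None
```

I pushed the carrier into the station and handed in with the arm holding the knob about 18 mm down at about 12.5 N, the pad on the tile, and the jar, cup and tin never touched; the hand-in gave no verdict.

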